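# Unclip the battery pack from its charging dock

## Robot

A 7-joint arm with a two-finger parallel gripper is mounted at the origin on a cart in front of the work surface, level with it; the furniture and walls round the work are solid. World frame = base frame: x ahead of the robot, y to its left, z up, the work surface at z = 0. Lengths are in mm, angles in rad, forces in N, time in s.
With the tool pointing down it reaches from about 425 to 1025 mm from the base axis. Payload 9.4 kg.
Tool frame: the origin (TCP) lies midway between the tips of the shut fingers; the grasp point (between the pads) lies 19 mm behind it; z points along the fingers, y is the line along which they close (so a half turn about z gives the same grasp; the last joint's range is limited). The gripper opens to 85 mm and grips with 20 to 120 N. Pads are 22 mm wide; open, the fingers measure 114 mm over their backs; the gripper's body (76 mm by 85 mm) begins 54 mm behind the grasp point. The pads swing forward as they close: fully open they stand 13 mm farther back than shut.
Start: joints at [1.072, 0.599, -0.003, 1.599, 0.002, 0.943, -0.08], TCP at [296.808, -661.46, 231.275] pointing down, gripper open.
Joint ranges: [-2.57, 2.57], [-0.35, 1.97], [-1.29, 1.29], [0.11, 2.56], [-1.05, 4.19], [0.11, 1.86], [-2.63, 2.63]. Speed limits (rad/s): [2.22, 2.22, 3.01, 3.01, 3.14, 3.14, 3.14].

## Interface

Orientations are given as [roll, pitch, yaw] about the fixed x, y, z axes, in that order (R = Rz(yaw) Ry(pitch) Rx(roll)).
In Python, from workcell import manip gives the robot as it stands.
- The arm moves only by the tool step_arm, never from a script. Its argument "deltas" is a list that holds one entry, the list of rows, each a list of 5 numbers: the opening in per cent of the stroke, from 0 (shut) to 100 (fully open), then the shift along the tool's x, y, z in cm, then the turn about the tool's z in rad. A call has exactly 10 rows; each row is the pose to reach, as a shift and turn from the pose commanded when the call began, along the tool's axes at that moment; what a row does not reach only later rows make up. A row lasts 1/10 s, in which the tool goes at most 50 mm and 8.59 degrees, less where a joint would pass 70% of its speed; a pose out of reach is approached as far as the arm can. A call with a gripper value outside its range is refused whole. The fingers move at their own pace and stop on an object; "force" is the grip in N (left out, the last holds). Time passes only in rows, so rows that repeat a pose let the fingers close, or fill a call up. It gives the time, the measured TCP pose, the force, the opening and the grip force at its end, in the units of the state.
- manip.read_state(): the state, without advancing time (a new reading comes with each control period).
- manip.camera(name): name is "scene" or "top" or "wrist"; returns the picture (384x512x3 uint8, red, green, blue); there is no depth.
- manip.get_calibration(name): a dict with "fx", "fy", "cx", "cy" (pixels), "dist_coeffs" ([k1, k2, p1, p2, k3] as OpenCV has them; the pictures are not rectified), "rvec" (rotation vector, rad) and "tvec" (3), from world to camera coordinates, as OpenCV has them. Camera axes: x right, y down, z forward; pixel columns grow to the right and rows downward; lengths in mm; the calibration is good to about 2 mm. A picture is of the moment at which its call begins: read the wrist's pose just before it. get_calibration takes no time and is no camera call; for the wrist camera it gives the pose at the moment of the call.
- manip.job_done(): hands the job in; it is judged then, once.
The state is a dict: "clock": time; "q": joint angles; "dq": joint speeds; "joint_torque": joint torques, N m; "eef_pos": TCP position; "ee_rot": TCP orientation; "wrist_force": force on the tool from outside, world axes, zero at the start; "torque": the same for the moment, N m; "opening": finger opening in mm; "finger_force": force on a finger pad.
Only numpy, scipy, OpenCV 4.12 (cv2) and the standard library are available. Lean on these libraries where they do the work, as an engineer would, in place of code of your own. Each camera call takes 0.05 s, during which the arm holds its last target. There are 200 camera calls.

## Task

Take the charged battery pack off its charging dock: hold its orange release button down with the fingertips and, with the button held down, draw the pack straight back out of the socket; then pick the pack up and set it down flat, right way up, in the blue tray. Press and pull lightly, never forcing the button or dragging on a pack that is still caught, do not drop the pack, and leave the tape roll and the jar where they are.

Things in the scene. Friction and masses are not known exactly. Their poses are not given: they have to be found in the camera images.
- pack_mid (a point): Battery pack: black block 100 mm long (its x), 46 wide (y), 32 high, 0.2 to 0.45 kg, with blue side stripes; this point is its centre, half-way up (16 mm above its underside). At the start it lies clipped in the dock, its front 36 mm (+x end) in the socket; it comes out only straight along its own -x. Its long sides are plain, upright and parallel and may be gripped across y anywhere outside the socket.
- button_top (a point): Centre of the flat top of the orange release button, with the pack's axes. The flat is 36 mm long (x) and 33 wide (y) and at rest stands 7 mm above the pack's top (23 mm above pack_mid, 20 mm behind it along -x). At its -x end a ridge 5 mm long rises 6 mm above the flat, for a finger to pull against.
- button (a joint): How far the button is pressed down, m: 0 at rest, 0.0065 at its stop. Spring: 2 N to start, 8.5 N at the stop. Its tooth stands up in a window in the socket's roof and is surely free only with the button on its stop: hold it there (9 to 12 N) until the pack is drawn 17 mm. Delicate: 22 N on it (push and pull together) breaks it; press slowly (a few mm/s), feel for the stop.
- dock: Grey charging dock, fixed to the desk; origin on the desk under the centre of the clipped pack, x into the socket (the pack is drawn out along -x). A flat runway 62 mm wide and 12 mm high, from x = -80 to +58 mm, carries the pack; the socket (cheeks, roof, back wall; 62 mm wide, top 52 mm above the desk) begins at x = +14 mm and encloses the pack's front 36 mm with about 1 mm of play. Once the pack is drawn 37 mm it is clear of the socket and can be lifted.
- tray: Open blue tray, fixed to the desk, 176 mm (x) by 120 mm (y) outside, 26 mm high, walls and floor 4 mm thick; origin at the centre of its underside. The pack fits in easily with its length along the tray's x.
- tape: Black tape roll lying flat, 63 mm across, 18 mm high, a bystander; origin at the centre of its underside.
- jar: Brown jar with green cap, 70 mm across, 67 mm high, a bystander; origin at the centre of its underside.

How it is judged (in metres and radians):
On the way, in this order (a step that is already met when the one before it is completed fails the run):
1. the release button is held down with the fingers while the pack still sits home in the dock (value of joint button above 0.0045 m and contact force between the fingers and button above 2 N and x of pack_mid in the frame of dock above -0.004 m), for 0.1 s.
2. the pack has been drawn straight back out of the socket along the runway (x of pack_mid in the frame of dock below -0.037 m and z of pack_mid in the frame of dock below 0.034 m), for 0.1 s.
At the end, for the whole second after the job is handed in: The pack lies flat and right way up on the tray's floor (tilted less than 6 degrees, its centre over the tray's inside and less than 24 mm above the desk), at rest and let go (x of pack_mid in the frame of tray between -0.06 and 0.06 m and y of pack_mid in the frame of tray between -0.045 and 0.045 m and z of pack_mid in the frame of tray below 0.024 m and angle between pack_mid's own z axis and vertical below 0.1 rad and linear speed of pack below 0.02 m/s); the robot touches nothing.
It fails at once if the button is forced: the fingers bear on it with more than 22 N (contact force between the fingers and button above 22 N).
It fails at once if the pack is forced while in the socket: contact force between pack and dock above 30 N (contact force between pack and dock above 30 N and x of pack_mid in the frame of dock above -0.03 m).
It fails at once if the pack is let go high up (underside more than 40 mm above the desk) (height (world z) of pack_mid above 0.056 m and contact force between anything else and pack below 0.05 N).
It fails at once if the tape roll or the jar is pushed more than 15 mm (distance of any of tape, jar from where it was at the start of the episode above 0.015 m).
It also fails if it takes over 67 s, if anything falls off the work surface, if the arm or the gripper's body presses on something with over 40 N, if the wrist force passes 120 N, or if a joint passes its speed limit or range.

## Working session

There is one attempt and no reset: what is moved stays moved. The work goes in short steps, Python scripts to look and compute and a tool call to move; the robot and the scene stay as the last step left them, time stands still between calls to the robot, and variables do not carry over. Pictures are saved under pics/ and viewed, at most 12 in all, crops included, and the job is handed in when it is done.

Besides the shell and the picture viewer there is one more tool, called as name(argument=value, ...), one argument or row to a line, values as JSON. step_arm: Moves the arm, as the interface text tells. Its arguments: {"type":"object","properties":{"deltas":{"type":"array","items":{"type":"array","items":{"type":"array","items":{"type":"number"}}}},"force":{"type":"number"}},"required":["deltas"]}

```bash
mkdir -p pics; cat > h.py <<'E'
import numpy as np, cv2
from workcell import manip
def cal(n):
    c=manip.get_calibration(n); K=np.array([[c['fx'],0,c['cx']],[0,c['fy'],c['cy']],[0,0,1]],float)
    R=cv2.Rodrigues(np.array(c['rvec'],float))[0]; return K,np.array(c['dist_coeffs'],float),R,np.array(c['tvec'],float).ravel()
def plane(C,uv,z):
    K,d,R,t=C; p=cv2.undistortPoints(np.array(uv,float).reshape(-1,1,2),K,d).reshape(-1,2)
    r=np.c_[p,np.ones(len(p))]@R; o=-R.T@t
    return o+r*((z-o[2])/r[:,2])[:,None]
def snap(n,f):
    C=cal(n); im=manip.camera(n); cv2.imwrite(f'pics/{f}.png',cv2.cvtColor(im,cv2.COLOR_RGB2BGR)); return C,im
def masks(im):
    h=cv2.cvtColor(im,cv2.COLOR_RGB2HSV); return {'orange':cv2.inRange(h,(5,150,120),(20,255,255)),'blue':cv2.inRange(h,(95,110,50),(130,255,255)),'green':cv2.inRange(h,(40,80,40),(85,255,255))}
def blobs(m,amin=60):
    cs=cv2.findContours(m,cv2.RETR_EXTERNAL,cv2.CHAIN_APPROX_NONE)[0]
    return sorted([c for c in cs if cv2.contourArea(c)>amin],key=cv2.contourArea,reverse=True)
E
python3 - <<'E'
from h import *
print(manip.read_state())
a=[]
for n in ('scene','top'):
    C,im=snap(n,n+'0'); a.append(im); print(n,-C[2].T@C[3])
    for k,m in masks(im).items():
        for c in blobs(m)[:4]: print(k,cv2.contourArea(c),np.round(cv2.minAreaRect(c)[0]),np.round(cv2.boxPoints(cv2.minAreaRect(c))).tolist())
E
```

```text
{'clock': 0.0, 'q': array([ 1.07231879,  0.60012615, -0.00256211,  1.60011116,  0.00179256,
        0.94288688, -0.0798048 ]), 'dq': array([ 0.00105408, -0.00109089, -0.00151172, -0.0006597 ,  0.00031968,
       -0.0008054 , -0.00126655]), 'joint_torque': array([ 4.58478426e-04, -7.76441288e+01,  1.56481639e+00, -2.58006245e+01,
        1.23689693e-02,  8.90462659e-03, -1.42609107e-05]), 'eef_pos': array([ 296.61363681, -661.04615526,  230.42261655]), 'ee_rot': array([-3.14006844e+00,  1.23990570e-04,  4.21842512e-01]), 'wrist_force': array([ 0.61389769, -0.18761507, -0.40169103]), 'torque': array([-0.01806308, -0.0078341 ,  0.03069675]), 'finger_force': 0.0, 'opening': 85.49495245605496}
scene [1153.48932306 -139.35916369  779.90760909]
orange 2497.0 [372. 302.] [[347.0, 221.0], [388.0, 218.0], [398.0, 383.0], [357.0, 385.0]]
orange 2072.5 [178. 337.] [[155.0, 383.0], [164.0, 287.0], [200.0, 290.0], [191.0, 386.0]]
orange 598.0 [272. 322.] [[263.0, 366.0], [269.0, 277.0], [281.0, 278.0], [275.0, 367.0]]
orange 546.5 [482.   8.] [[459.0, 0.0], [505.0, 0.0], [505.0, 16.0], [459.0, 16.
[... 491 characters left out ...]
 294.0], [103.0, 300.0], [89.0, 300.0]]
top [ 419.38196439  -47.27465907 1097.65111741]
orange 2325.5 [ 27. 336.] [[-6.0, 377.0], [18.0, 284.0], [59.0, 294.0], [35.0, 388.0]]
orange 1533.5 [65. 11.] [[27.0, 22.0], [34.0, -13.0], [102.0, 0.0], [96.0, 35.0]]
orange 1078.5 [119. 340.] [[100.0, 383.0], [121.0, 294.0], [138.0, 298.0], [117.0, 387.0]]
orange 1018.0 [191.  26.] [[168.0, 52.0], [188.0, -8.0], [213.0, -0.0], [193.0, 61.0]]
blue 3075.5 [341. 205.] [[313.0, 236.0], [322.0, 167.0], [368.0, 173.0], [360.0, 242.0]]
blue 130.0 [379. 124.] [[372.0, 130.0], [374.0, 116.0], [385.0, 117.0], [383.0, 131.0]]
green 327.5 [286. 134.] [[276.0, 124.0], [296.0, 124.0], [296.0, 144.0], [276.0, 144.0]]
```

View pics/top0.png

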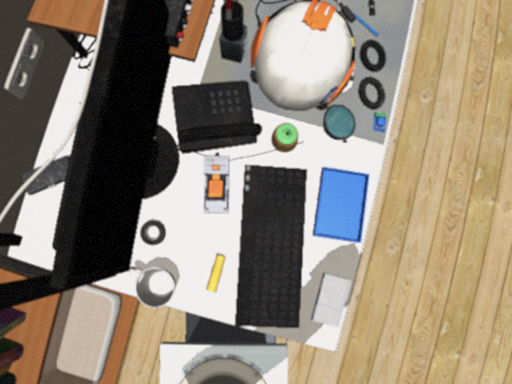

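View pics/scene0.png

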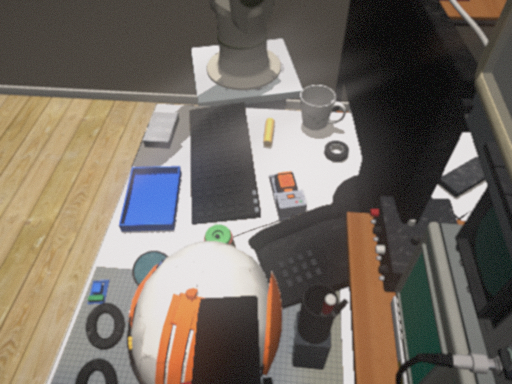

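The top view shows the dock at about (217,183) with its orange button at (215,188), the tray at (341,205), the jar at (286,134) and the tape at (153,232). The scene view agrees: button at (287,181), tray at (150,198).

```bash
python3 - <<'E'
from h import *
for n,roi in (('top',(190,240,150,220)),('scene',(260,310,160,220))):
    C=cal(n); im=cv2.cvtColor(cv2.imread(f'pics/{n}0.png'),cv2.COLOR_BGR2RGB); M=masks(im)
    o=M['orange'].copy(); k=np.zeros_like(o); k[roi[2]:roi[3],roi[0]:roi[1]]=255; o&=k
    for c in blobs(o,20):
        r=cv2.minAreaRect(c); P=plane(C,cv2.boxPoints(r),51); print(n,'button',cv2.contourArea(c),np.round(P.mean(0)),np.round(P[:,:2]).tolist())
    t=blobs(M['blue'])[0]; P=plane(C,cv2.boxPoints(cv2.minAreaRect(t)),26 if n=='top' else 26);print('tray',P.mean(0).round(),P[:,:2].round().tolist())
    if n=='top':
        print('jar',plane(C,[(286,134)],67).round(),'tape',plane(C,[(153,232)],18).round())
        # dock outline visually
        print('dock corners z12/52',plane(C,[(204,212),(229,212)],12).round().tolist(),plane(C,[(205,155),(229,155)],52).round().tolist())
        a=cv2.resize(im[140:225,180:260],None,fx=7,fy=7,interpolation=cv2.INTER_CUBIC);cv2.imwrite('pics/crop.png',a[:,:,::-1])
E
```

```text
top button 256.5 [541.  21.  51.] [[568.0, 38.0], [568.0, 4.0], [515.0, 3.0], [514.0, 37.0]]
tray [ 501. -292.   26.] [[422.0, -221.0], [594.0, -245.0], [580.0, -364.0], [408.0, -338.0]]
jar [[ 668. -151.   67.]] tape [[429. 175.  18.]]
dock corners z12/52 [[480.0, 50.0, 12.0], [481.0, -13.0, 12.0]] [[617.0, 46.0, 52.0], [618.0, -12.0, 52.0]]
scene button 103.0 [538.  22.  51.] [[522.0, 8.0], [520.0, 39.0], [555.0, 36.0], [557.0, 6.0]]
tray [ 505. -294.   26.] [[403.0, -366.0], [429.0, -222.0], [604.0, -230.0], [581.0, -359.0]]
```

View pics/crop.png

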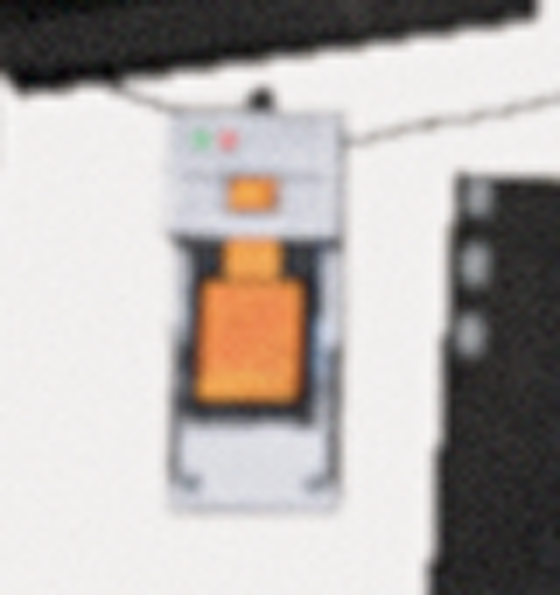

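The crop confirms the dock lies nearly along world x. The button body is at crop rows 280–405, with the ridge at its lower (−x) end. Next I move over the dock for a wrist view.

step_arm(
  deltas=[
    [[100, 2.8, -3.2, 0, 0.04], [100, 5.6, -6.4, 0, 0.08], [100, 8.4, -9.6, 0, 0.12], [100, 11.2, -12.8, 0, 0.16], [100, 14, -16, 0, 0.21], [100, 16.8, -19.2, 0, 0.25], [100, 19.6, -22.4, 0, 0.29], [100, 22.4, -25.6, 0, 0.33], [100, 25.2, -28.8, 0, 0.38], [100, 28, -32, 0, 0.42]],
  ],
)

```text
clock: 1.1
eef_pos: [421.4, -253.1, 231.2]
ee_rot: [-3.142, 0.0, -0.0]
wrist_force: [1.2, -0.1, -1.4]
opening: 85.4
finger_force: 0.0
```

step_arm(
  deltas=[
    [[100, 0.8, -4, 0, 0], [100, 1.6, -8, 0, 0], [100, 2.4, -12, 0, 0], [60, 3.2, -16, 0, 0], [0, 4.0, -19, 0, 0], [0, 4.8, -22, 0, 0], [0, 5.5, -24.5, 0, 0], [0, 6, -26.5, 0, 0], [0, 6, -27.3, 0, 0], [0, 6, -27.3, 0, 0]],
  ],
)

```text
clock: 2.1
eef_pos: [480.4, 18.9, 231.0]
ee_rot: [3.142, 0.001, 0.004]
wrist_force: [0.1, -0.1, -0.1]
opening: -0.3
finger_force: 0.0
```

```bash
python3 - <<'E'
from h import *
s=manip.read_state();print(s['eef_pos'],s['ee_rot'])
C,im=snap('wrist','w1');print(-C[2].T@C[3]);M=masks(im)
for k in('orange','blue'):
  for c in blobs(M[k])[:4]:
    r=cv2.minAreaRect(c);P=plane(C,cv2.boxPoints(r),51);print(k,cv2.contourArea(c),np.round(r[0]),P.mean(0).round(1),P[:,:2].round().tolist())
E
```

```text
[480.41807758  18.9415648  231.03675041] [3.14158979e+00 6.99596434e-04 3.67200235e-03]
[546.45170229  18.05926241 374.40954701]
orange 1687.0 [250. 106.] [544.1  20.3  51. ] [[572.0, 36.0], [572.0, 5.0], [516.0, 4.0], [516.0, 36.0]]
orange 217.5 [251.  58.] [587.2  20.   51. ] [[593.0, 28.0], [593.0, 12.0], [582.0, 12.0], [581.0, 28.0]]
blue 5863.5 [482. 142.] [ 507.7 -214.1   51. ] [[590.0, -170.0], [592.0, -229.0], [424.0, -262.0], [425.0, -195.0]]
```

View pics/w1.png

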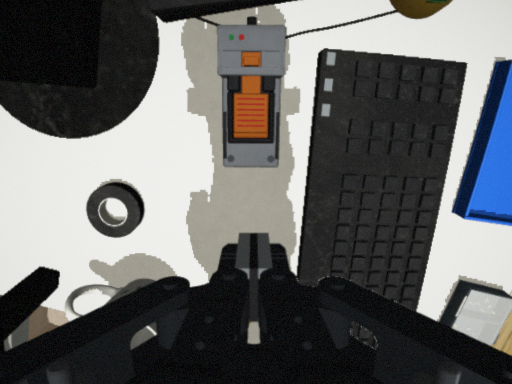

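The wrist view shows the button body at rows 93–138, cols 234–270, the runway's rear corners at about (224,166) and (278,166), and the socket roof's front edge at row 26.

```bash
python3 - <<'E'
from h import *
im=cv2.imread('pics/w1.png');C=cal('wrist')
print('rear',plane(C,[(223.5,166),(278.5,166)],12).round(1).tolist())
print('roof front/back',plane(C,[(219,76),(284,76),(218.5,26),(286,26)],52).round(1).tolist())
print('window',plane(C,[(242,52),(261,52),(242,66),(261,66)],52).round(1).tolist())
print('btn flat',plane(C,[(235,94),(268,94)],51).round(1).tolist(),plane(C,[(234,138),(269,138)],57).round(1).tolist())
a=cv2.resize(im[15:175,200:300],None,fx=4.6,fy=3.7,interpolation=cv2.INTER_CUBIC);a=cv2.resize(im[15:175,205:295],None,fx=3.7,fy=3.7,interpolation=cv2.INTER_CUBIC);cv2.imwrite('pics/c2.png',a)
E
```

```text
rear [[479.6, 49.2, 12.0], [479.7, -11.7, 12.0]]
roof front/back [[571.5, 48.2, 52.0], [571.7, -11.9, 52.0], [614.8, 47.9, 52.0], [615.0, -12.8, 52.0]]
window [[592.6, 26.9, 52.0], [592.6, 9.5, 52.0], [580.3, 26.9, 52.0], [580.4, 9.4, 52.0]]
btn flat [[555.4, 33.6, 51.0], [555.5, 2.7, 51.0]] [[514.9, 34.7, 57.0], [514.9, 1.5, 57.0]]
```

View pics/c2.png

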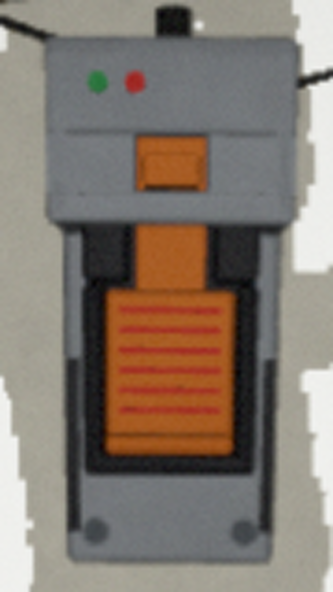

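The crop shows the ridge at the button's rear end, and all the edges agree on a dock origin of about (558, 18.5) with yaw ≈ 0. That puts the flat at x 520–556.

step_arm(
  deltas=[
    [[0, 1.3, 0, 1, 0], [0, 2.6, 0, 3, 0], [0, 3.9, 0, 5.5, 0], [0, 5.0, 0, 8, 0], [0, 5.3, 0, 10.5, 0], [0, 5.3, 0, 12.5, 0], [0, 5.3, 0, 14.5, 0], [0, 5.3, 0, 16, 0], [0, 5.3, 0, 16.9, 0], [0, 5.3, 0, 16.9, 0]],
  ],
)

```text
clock: 3.15
eef_pos: [533.4, 17.3, 60.7]
ee_rot: [3.141, 0.002, 0.001]
wrist_force: [-0.6, 0.3, 0.1]
opening: 0.0
finger_force: 0.0
```

```bash
python3 - <<'E'
from h import *
s=manip.read_state();print(s['eef_pos'],s['ee_rot'],s['wrist_force'])
C,im=snap('wrist','w2')
print(cv2.projectPoints(np.array([[534,18.5,61.]]),cv2.Rodrigues(C[2])[0],C[3],C[0],C[1])[0])
E
```

```text
[533.43956206  17.2994513   60.7383734 ] [3.14100959e+00 2.14600370e-03 5.75525445e-04] [-0.59989946  0.27107869  0.13314559]
[[[248.00541106 248.45818627]]]
```

View pics/w2.png

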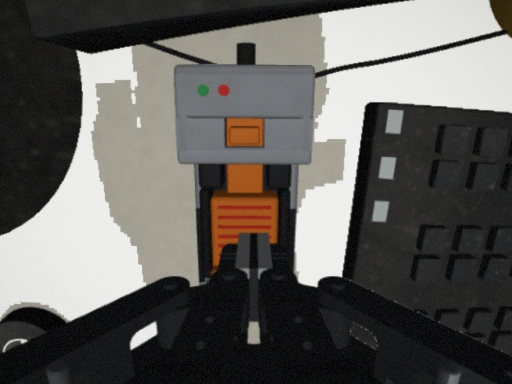

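The wrist view puts the fingertips at about column 254 and the button centre at about 244, so I shift roughly 3.5 mm to +y and 3 mm forward, then approach.

step_arm(
  deltas=[
    [[0, 0.1, -0.15, 0, 0], [0, 0.3, -0.35, 0, 0], [0, 0.3, -0.35, 0.1, 0], [0, 0.3, -0.35, 0.2, 0], [0, 0.3, -0.35, 0.3, 0], [0, 0.3, -0.35, 0.4, 0], [0, 0.3, -0.35, 0.5, 0], [0, 0.3, -0.35, 0.6, 0], [0, 0.3, -0.35, 0.7, 0], [0, 0.3, -0.35, 0.7, 0]],
  ],
)

```text
clock: 4.2
eef_pos: [536.7, 21.8, 55.1]
ee_rot: [3.142, 0.0, 0.002]
wrist_force: [0.8, -0.2, 0.8]
opening: -0.1
finger_force: 0.0
```

step_arm(
  deltas=[
    [[0, 0, 0, 0.04, 0], [0, 0, 0, 0.08, 0], [0, 0, 0, 0.12, 0], [0, 0, 0, 0.16, 0], [0, 0, 0, 0.2, 0], [0, 0, 0, 0.24, 0], [0, 0, 0, 0.28, 0], [0, 0, 0, 0.32, 0], [0, 0, 0, 0.36, 0], [0, 0, 0, 0.4, 0]],
  ],
)

```text
clock: 5.2
eef_pos: [536.7, 21.8, 51.2]
ee_rot: [3.142, 0.0, 0.002]
wrist_force: [0.6, 0.3, -0.3]
opening: 0.0
finger_force: 0.0
```

step_arm(
  deltas=[
    [[0, 0, 0, 0.03, 0], [0, 0, 0, 0.06, 0], [0, 0, 0, 0.09, 0], [0, 0, 0, 0.12, 0], [0, 0, 0, 0.15, 0], [0, 0, 0, 0.18, 0], [0, 0, 0, 0.21, 0], [0, 0, 0, 0.24, 0], [0, 0, 0, 0.27, 0], [0, 0, 0, 0.3, 0]],
  ],
)

```text
clock: 6.2
eef_pos: [536.7, 21.8, 48.3]
ee_rot: [3.142, 0.0, 0.002]
wrist_force: [-1.2, 0.2, 5.1]
opening: 0.1
finger_force: 2.3
```

Contact: the force fits about 3 mm of travel. Continuing slowly.

step_arm(
  deltas=[
    [[0, 0, 0, 0.03, 0], [0, 0, 0, 0.06, 0], [0, 0, 0, 0.09, 0], [0, 0, 0, 0.12, 0], [0, 0, 0, 0.15, 0], [0, 0, 0, 0.18, 0], [0, 0, 0, 0.21, 0], [0, 0, 0, 0.24, 0], [0, 0, 0, 0.27, 0], [0, 0, 0, 0.29, 0]],
  ],
)

```text
clock: 7.2
eef_pos: [536.7, 21.8, 45.5]
ee_rot: [3.142, -0.0, 0.002]
wrist_force: [-1.6, 0.9, 7.2]
opening: 0.0
finger_force: 3.7
```

step_arm(
  deltas=[
    [[0, 0, 0, 0.01, 0], [0, 0, 0, 0.02, 0], [0, 0, 0, 0.03, 0], [0, 0, 0, 0.04, 0], [0, 0, 0, 0.05, 0], [0, 0, 0, 0.06, 0], [0, 0, 0, 0.07, 0], [0, 0, 0, 0.08, 0], [0, 0, 0, 0.08, 0], [0, 0, 0, 0.08, 0]],
  ],
)

```text
clock: 8.2
eef_pos: [536.7, 21.9, 44.8]
ee_rot: [-3.142, -0.0, 0.002]
wrist_force: [-2.4, 0.0, 8.8]
opening: 0.1
finger_force: 4.1
```

```bash
python3 - <<'E'
from workcell import manip
s=manip.read_state();print(s['eef_pos'],s['wrist_force'])
E
```

```text
[536.68026809  21.85029075  44.76382349] [-2.38694571e+00  3.48397849e-04  8.83453028e+00]
```

step_arm(
  deltas=[
    [[0, 0, 0, 0.005, 0], [0, 0, 0, 0.01, 0], [0, 0, 0, 0.015, 0], [0, 0, 0, 0.02, 0], [0, 0, 0, 0.025, 0], [0, 0, 0, 0.03, 0], [0, 0, 0, 0.03, 0], [0, 0, 0, 0.03, 0], [0, 0, 0, 0.03, 0], [0, 0, 0, 0.03, 0]],
  ],
)

```text
clock: 9.2
eef_pos: [536.7, 21.8, 44.6]
ee_rot: [3.142, -0.0, 0.002]
wrist_force: [-3.0, -0.7, 9.1]
opening: 0.1
finger_force: 4.6
```

step_arm(
  deltas=[
    [[0, 0, 0, 0.005, 0], [0, 0, 0, 0.01, 0], [0, 0, 0, 0.015, 0], [0, 0, 0, 0.02, 0], [0, 0, 0, 0.025, 0], [0, 0, 0, 0.03, 0], [0, 0, 0, 0.03, 0], [0, 0, 0, 0.03, 0], [0, 0, 0, 0.03, 0], [0, 0, 0, 0.03, 0]],
  ],
)

```text
clock: 10.2
eef_pos: [536.7, 21.8, 44.5]
ee_rot: [-3.142, -0.0, 0.002]
wrist_force: [-2.4, -0.4, 12.8]
opening: -0.1
finger_force: 6.4
```

The button is on its stop: the force rises while z stays. I ease off 0.1 mm and begin a slow pull.

step_arm(
  deltas=[
    [[0, 0, 0, -0.01, 0], [0, -0.04, 0, -0.01, 0], [0, -0.08, 0, -0.01, 0], [0, -0.12, 0, -0.01, 0], [0, -0.16, 0, -0.01, 0], [0, -0.2, 0, -0.01, 0], [0, -0.24, 0, -0.01, 0], [0, -0.28, 0, -0.01, 0], [0, -0.32, 0, -0.01, 0], [0, -0.36, 0, -0.01, 0]],
  ],
)

```text
clock: 11.2
eef_pos: [536.4, 21.9, 44.9]
ee_rot: [-3.141, -0.006, 0.002]
wrist_force: [5.1, -1.0, 8.6]
opening: 0.3
finger_force: 3.9
```

step_arm(
  deltas=[
    [[0, 0, 0, 0.01, 0], [0, 0, 0, 0.015, 0], [0, 0, 0, 0.02, 0], [0, 0, 0, 0.025, 0], [0, 0, 0, 0.03, 0], [0, 0, 0, 0.03, 0], [0, 0, 0, 0.03, 0], [0, 0, 0, 0.03, 0], [0, 0, 0, 0.03, 0], [0, 0, 0, 0.03, 0]],
  ],
)

```text
clock: 12.2
eef_pos: [536.4, 21.9, 44.6]
ee_rot: [-3.141, -0.006, 0.001]
wrist_force: [5.1, -0.6, 7.6]
opening: -0.4
finger_force: 4.1
```

step_arm(
  deltas=[
    [[0, 0, 0, 0.01, 0], [0, 0, 0, 0.015, 0], [0, 0, 0, 0.02, 0], [0, 0, 0, 0.025, 0], [0, 0, 0, 0.03, 0], [0, 0, 0, 0.03, 0], [0, 0, 0, 0.03, 0], [0, 0, 0, 0.03, 0], [0, 0, 0, 0.03, 0], [0, 0, 0, 0.03, 0]],
  ],
)

```text
clock: 13.2
eef_pos: [536.4, 21.9, 44.4]
ee_rot: [-3.141, -0.006, 0.001]
wrist_force: [4.4, -0.4, 10.6]
opening: -0.1
finger_force: 4.9
```

step_arm(
  deltas=[
    [[0, -0.03, 0, 0.002, 0], [0, -0.06, 0, 0.004, 0], [0, -0.09, 0, 0.006, 0], [0, -0.12, 0, 0.008, 0], [0, -0.15, 0, 0.01, 0], [0, -0.18, 0, 0.012, 0], [0, -0.2, 0, 0.015, 0], [0, -0.2, 0, 0.015, 0], [0, -0.2, 0, 0.015, 0], [0, -0.2, 0, 0.015, 0]],
  ],
)

```text
clock: 14.2
eef_pos: [535.4, 22.0, 44.4]
ee_rot: [-3.141, -0.008, 0.001]
wrist_force: [5.7, -1.4, 9.1]
opening: -0.1
finger_force: 4.5
```

step_arm(
  deltas=[
    [[0, -0.03, 0, 0.01, 0], [0, -0.06, 0, 0.015, 0], [0, -0.09, 0, 0.018, 0], [0, -0.12, 0, 0.02, 0], [0, -0.15, 0, 0.022, 0], [0, -0.18, 0, 0.024, 0], [0, -0.21, 0, 0.026, 0], [0, -0.24, 0, 0.028, 0], [0, -0.27, 0, 0.03, 0], [0, -0.3, 0, 0.03, 0]],
  ],
)

```text
clock: 15.2
eef_pos: [533.1, 22.2, 44.3]
ee_rot: [-3.141, -0.009, 0.002]
wrist_force: [6.7, -0.4, 11.2]
opening: 0.1
finger_force: 5.4
```

```bash
python3 - <<'E'
from h import *
C,im=snap('wrist','w3');m=masks(im)['orange']
for c in blobs(m,40): print(cv2.contourArea(c),cv2.boundingRect(c))
m0=masks(cv2.cvtColor(cv2.imread('pics/w2.png'),cv2.COLOR_BGR2RGB))['orange']
for c in blobs(m0,40): print('before',cv2.contourArea(c),cv2.boundingRect(c))
E
```

```text
1905.0 (219, 209, 70, 42)
1159.0 (236, 170, 37, 34)
1105.0 (236, 119, 38, 31)
before 2583.0 (211, 198, 67, 67)
before 937.5 (227, 164, 36, 29)
before 933.5 (227, 118, 36, 28)
```

View pics/w3.png

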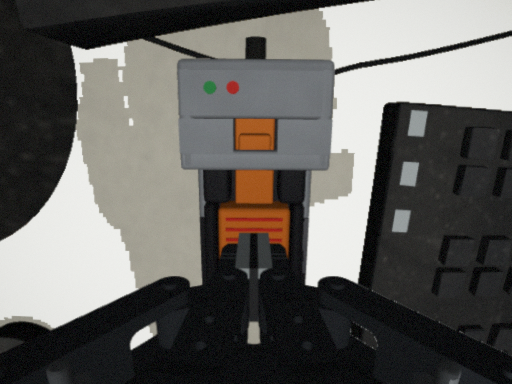

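The wrist view shows the fingers centred on the button. The tooth in the window (about (255,142)) has moved toward the window's rear edge, so the pack is starting to slide. I keep drawing it gently.

step_arm(
  deltas=[
    [[0, -0.03, 0, 0, 0], [0, -0.06, 0, 0, 0], [0, -0.09, 0, 0, 0], [0, -0.12, 0, 0, 0], [0, -0.15, 0, 0.003, 0], [0, -0.18, 0, 0.006, 0], [0, -0.21, 0, 0.008, 0], [0, -0.24, 0, 0.01, 0], [0, -0.27, 0, 0.01, 0], [0, -0.3, 0, 0.01, 0]],
  ],
)

```text
clock: 16.25
eef_pos: [530.3, 22.3, 44.3]
ee_rot: [-3.14, -0.01, 0.002]
wrist_force: [7.2, 0.2, 11.6]
opening: -0.0
finger_force: 5.7
```

step_arm(
  deltas=[
    [[0, -0.06, 0, 0, 0], [0, -0.12, 0, 0, 0], [0, -0.18, 0, 0, 0], [0, -0.24, 0, 0, 0], [0, -0.3, 0, 0, 0], [0, -0.36, 0, 0, 0], [0, -0.42, 0, 0, 0], [0, -0.48, 0, 0, 0], [0, -0.54, 0, 0, 0], [0, -0.6, 0, 0, 0]],
  ],
)

```text
clock: 17.25
eef_pos: [524.4, 22.3, 44.3]
ee_rot: [-3.14, -0.01, 0.002]
wrist_force: [8.2, -0.5, 12.4]
opening: -0.0
finger_force: 5.8
```

```bash
python3 - <<'E'
from h import *
C,im=snap('wrist','w4');m=masks(im)['orange']
for c in blobs(m,30): print(cv2.contourArea(c),cv2.boundingRect(c))
E
```

```text
1917.5 (236, 149, 38, 55)
1908.0 (219, 209, 70, 42)
550.5 (236, 113, 38, 16)
```

View pics/w4.png

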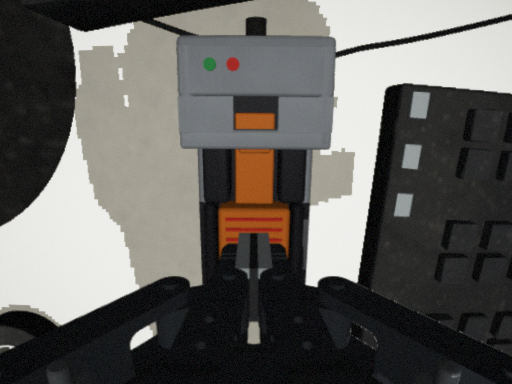

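The button keeps its place under the fingers (row 209 in both views) while the socket recedes, so the pack is drawn about 12 mm and the tooth has passed the window's edge. Continuing.

step_arm(
  deltas=[
    [[0, -0.08, 0, -0.005, 0], [0, -0.17, 0, -0.008, 0], [0, -0.27, 0, -0.01, 0], [0, -0.37, 0, -0.01, 0], [0, -0.47, 0, -0.01, 0], [0, -0.57, 0, -0.01, 0], [0, -0.67, 0, -0.01, 0], [0, -0.77, 0, -0.01, 0], [0, -0.87, 0, -0.01, 0], [0, -0.97, 0, -0.01, 0]],
  ],
)

```text
clock: 18.3
eef_pos: [514.6, 22.3, 44.3]
ee_rot: [-3.14, -0.01, 0.002]
wrist_force: [8.6, -0.1, 11.7]
opening: -0.1
finger_force: 5.7
```

step_arm(
  deltas=[
    [[0, -0.12, 0, 0, 0], [0, -0.25, 0, 0, 0], [0, -0.38, 0, 0, 0], [0, -0.5, 0, 0, 0], [0, -0.63, 0, 0, 0], [0, -0.75, 0, 0, 0], [0, -0.88, 0, 0, 0], [0, -1.0, 0, 0, 0], [0, -1.13, 0, 0, 0], [0, -1.25, 0, 0, 0]],
  ],
)

```text
clock: 19.3
eef_pos: [502.2, 22.3, 44.3]
ee_rot: [-3.14, -0.01, 0.002]
wrist_force: [8.2, -0.3, 11.5]
opening: 0.0
finger_force: 5.9
```

step_arm(
  deltas=[
    [[0, -0.12, 0, 0, 0], [0, -0.25, 0, 0, 0], [0, -0.38, 0, 0, 0], [0, -0.5, 0, 0, 0], [0, -0.63, 0, 0, 0], [0, -0.75, 0, 0, 0], [0, -0.85, 0, 0, 0], [0, -0.95, 0, 0, 0], [0, -1.0, 0, 0, 0], [0, -1.0, 0, 0, 0]],
  ],
)

```text
clock: 20.3
eef_pos: [492.4, 22.3, 44.3]
ee_rot: [-3.14, -0.011, 0.002]
wrist_force: [9.8, 0.1, 13.0]
opening: -0.4
finger_force: 6.3
```

Drawn about 44 mm. I relax the pull, lift off and open.

step_arm(
  deltas=[
    [[0, 0.15, 0, 0, 0], [0, 0.3, 0, -0.1, 0], [0, 0.3, 0, -0.5, 0], [0, 0.3, 0, -1, 0], [0, 0.5, 0, -2, 0], [0, 1, 0, -3.5, 0], [60, 1.5, 0, -5, 0], [100, 2, 0, -6, 0], [100, 2, 0, -6.5, 0], [100, 2, 0, -6.5, 0]],
  ],
)

```text
clock: 21.3
eef_pos: [506.8, 21.7, 108.6]
ee_rot: [-3.142, -0.001, 0.002]
wrist_force: [-0.8, -0.1, -0.8]
opening: 58.1
finger_force: 0.0
```

```bash
python3 - <<'E'
from h import *
s=manip.read_state();print(s['eef_pos'],s['ee_rot'])
C,im=snap('wrist','w5');m=masks(im)['orange']
for c in blobs(m,30): print(cv2.contourArea(c),cv2.boundingRect(c),plane(C,cv2.boxPoints(cv2.minAreaRect(c)),51)[:,:2].round(1).tolist())
E
```

```text
[506.83929959  21.72028899 108.61999206] [-3.14153804e+00 -5.12718967e-04  1.69221811e-03]
2464.0 (228, 202, 50, 53) [[512.8, 36.4], [512.9, 5.4], [477.0, 4.6], [476.9, 37.1]]
1671.0 (240, 134, 28, 65) [[555.4, 28.4], [555.4, 12.2], [515.5, 11.7], [515.5, 28.8]]
199.5 (228, 258, 49, 7) [[470.1, 37.3], [474.2, 37.1], [473.3, 5.1], [469.2, 5.2]]
```

View pics/w5.png

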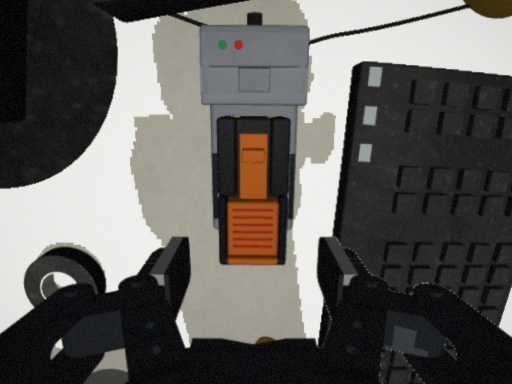

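The pack is clear of the socket, with its button at rows 202–265. By the rays the pack centre is at about (515, 21). I descend to straddle it.

step_arm(
  deltas=[
    [[100, 0.4, 0.1, 0, 0], [100, 0.8, 0.1, 0.5, 0], [100, 0.8, 0.1, 2, 0], [100, 0.8, 0.1, 3.5, 0], [100, 0.8, 0.1, 5, 0], [100, 0.8, 0.1, 6.5, 0], [100, 0.8, 0.1, 7.7, 0], [100, 0.8, 0.1, 8.6, 0], [100, 0.8, 0.1, 9.0, 0], [100, 0.8, 0.1, 9.0, 0]],
  ],
)

```text
clock: 22.35
eef_pos: [514.8, 20.8, 17.5]
ee_rot: [3.141, 0.001, 0.002]
wrist_force: [0.7, -1.1, -0.2]
opening: 85.4
finger_force: 0.0
```

step_arm(
  deltas=[
    [[70, 0, 0, 0, 0], [60, 0, 0, 0, 0], [50, 0, 0, 0, 0], [40, 0, 0, 0, 0], [30, 0, 0, 0, 0], [30, 0, 0, 0, 0], [30, 0, 0, 0, 0], [30, 0, 0, 0, 0], [30, 0, 0, 0, 0], [30, 0, 0, 0, 0]],
  ],
  force=40,
)

```text
clock: 23.35
eef_pos: [515.3, 20.9, 18.7]
ee_rot: [-3.141, -0.001, 0.002]
wrist_force: [-0.2, -0.2, 6.9]
opening: 45.1
finger_force: 41.2
```

step_arm(
  deltas=[
    [[30, 0, 0, -0.1, 0], [30, 0, 0, -0.4, 0], [30, 0, 0, -0.9, 0], [30, 0, 0, -1.6, 0], [30, 0, 0, -2.4, 0], [30, 0, 0, -3.4, 0], [30, 0, 0, -4.6, 0], [30, 0, 0, -5.8, 0], [30, 0, 0, -6.8, 0], [30, 0, 0, -7.2, 0]],
  ],
)

```text
clock: 24.35
eef_pos: [515.4, 20.8, 91.4]
ee_rot: [-3.141, -0.002, 0.002]
wrist_force: [0.4, 0.2, -2.8]
opening: 45.4
finger_force: 41.5
```

step_arm(
  deltas=[
    [[30, 0, 0.5, 0, 0], [30, 0, 2, 0, 0], [30, 0, 4, 0, 0.02], [30, 0, 6.5, 0, 0.04], [30, 0, 9, 0, 0.06], [30, 0, 11.5, 0, 0.08], [30, 0, 14, 0, 0.1], [30, 0, 16.5, 0, 0.12], [30, 0, 18.5, 0, 0.14], [30, 0, 20, 0, 0.14]],
  ],
)

```text
clock: 25.35
eef_pos: [514.6, -181.1, 89.4]
ee_rot: [3.141, 0.001, -0.14]
wrist_force: [-0.3, -0.1, -2.9]
opening: 45.1
finger_force: 41.5
```

```bash
python3 - <<'E'
from h import *
s=manip.read_state();print(s['eef_pos'],s['ee_rot'],s['opening'],s['wrist_force'])
C,im=snap('wrist','w6');C2,im2=snap('top','t6')
for n,C,im in(('w',C,im),('t',C2,im2)):
  for c in blobs(masks(im)['blue'])[:2]: print(n,cv2.contourArea(c),cv2.boundingRect(c),plane(C,cv2.boxPoints(cv2.minAreaRect(c)),26)[:,:2].round(1).tolist())
E
```

```text
[ 514.63344688 -181.09280886   89.44811257] [ 3.14117579e+00  1.06998934e-03 -1.40061884e-01] 45.11453457992758 [-0.34084283 -0.14389521 -2.94860032]
w 39128.5 (324, 62, 188, 256) [[433.2, -219.3], [600.3, -243.0], [581.1, -356.9], [399.6, -358.7]]
t 130.5 (373, 116, 13, 16) [[693.0, -378.0], [730.1, -384.1], [727.2, -413.9], [690.0, -407.7]]
```

View pics/w6.png

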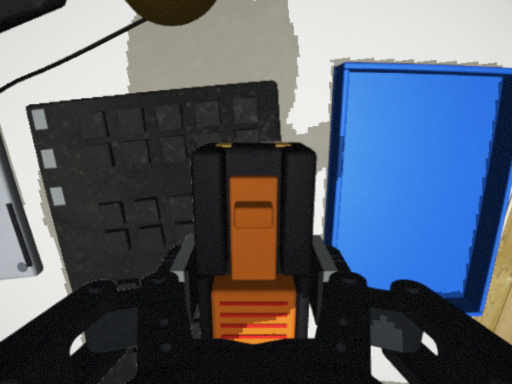

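The pack is held level and parallel to the tray's long wall (at about column 340). Moving over the tray and lowering.

step_arm(
  deltas=[
    [[30, 0.05, 1, 0, 0], [30, 0.1, 3, 0, 0], [30, 0.2, 5.5, 0, 0], [30, 0.3, 8, 0, 0], [30, 0.4, 10, 0, 0], [30, 0.4, 11, 0.4, 0], [30, 0.4, 11.2, 1.5, 0], [30, 0.4, 11.2, 2.8, 0], [30, 0.4, 11.2, 4.0, 0], [30, 0.4, 11.2, 4.0, 0]],
  ],
)

```text
clock: 26.45
eef_pos: [503.1, -288.7, 47.7]
ee_rot: [-3.14, 0.004, -0.136]
wrist_force: [-0.0, 0.4, -2.3]
opening: 45.3
finger_force: 41.6
```

```bash
python3 - <<'E'
from h import *
s=manip.read_state();print(s['eef_pos'],s['ee_rot'],s['opening'],s['wrist_force'])
snap('wrist','w7')
E
```

```text
[ 503.05330897 -288.73624322   47.65259444] [-3.13991357  0.00355655 -0.13631627] 45.26805985633741 [-0.00632495  0.39940094 -2.30858793]
```

View pics/w7.png

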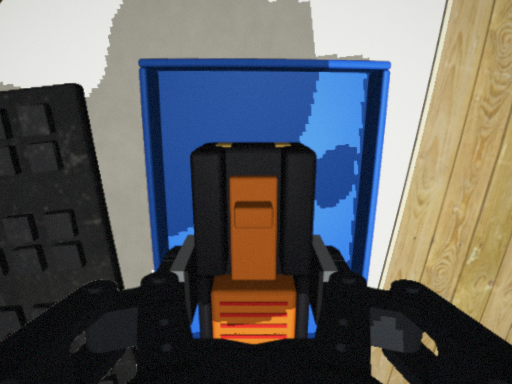

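The pack sits inside the tray's outline (walls at columns about 145 and 385, pack centre 254). Lowering with a small shift to centre it.

step_arm(
  deltas=[
    [[30, 0, 0.2, 0.4, 0], [30, 0, 0.2, 1.0, 0], [30, 0, 0.2, 1.6, 0], [30, 0, 0.2, 2.1, 0], [30, 0, 0.2, 2.5, 0], [30, 0, 0.2, 2.8, 0], [30, 0, 0.2, 3.0, 0], [30, 0, 0.2, 3.2, 0], [30, 0, 0.2, 3.4, 0], [30, 0, 0.2, 3.5, 0]],
  ],
)

```text
clock: 27.5
eef_pos: [503.6, -292.7, 14.9]
ee_rot: [3.142, 0.0, -0.138]
wrist_force: [-0.3, -0.7, -2.9]
opening: 45.5
finger_force: 41.7
```

step_arm(
  deltas=[
    [[30, 0, 0, 0.06, 0], [30, 0, 0, 0.12, 0], [30, 0, 0, 0.18, 0], [30, 0, 0, 0.24, 0], [30, 0, 0, 0.29, 0], [30, 0, 0, 0.33, 0], [30, 0, 0, 0.36, 0], [30, 0, 0, 0.39, 0], [30, 0, 0, 0.41, 0], [30, 0, 0, 0.41, 0]],
  ],
)

```text
clock: 28.5
eef_pos: [503.6, -292.7, 10.9]
ee_rot: [3.142, 0.0, -0.138]
wrist_force: [0.3, 0.3, -2.9]
opening: 45.2
finger_force: 41.7
```

step_arm(
  deltas=[
    [[30, 0, 0, 0.03, 0], [30, 0, 0, 0.06, 0], [30, 0, 0, 0.09, 0], [30, 0, 0, 0.12, 0], [30, 0, 0, 0.14, 0], [30, 0, 0, 0.16, 0], [30, 0, 0, 0.18, 0], [30, 0, 0, 0.2, 0], [30, 0, 0, 0.2, 0], [30, 0, 0, 0.2, 0]],
  ],
)

```text
clock: 29.5
eef_pos: [503.6, -292.7, 10.7]
ee_rot: [3.141, -0.001, -0.138]
wrist_force: [-4.0, 2.3, 21.1]
opening: 45.1
finger_force: 44.7
```

It has landed. I take the load off, open part way and rise.

step_arm(
  deltas=[
    [[53, 0, 0, -0.1, 0], [53, 0, 0, -0.18, 0], [60, 0, 0, -0.18, 0], [70, 0, 0, -0.18, 0], [72, 0, 0, -0.18, 0], [72, 0, 0, -0.5, 0], [72, 0, 0, -1.5, 0], [72, 0, 0, -3, 0], [72, 0, 0, -5, 0], [72, 0, 0, -7, 0]],
  ],
)

```text
clock: 30.5
eef_pos: [503.6, -292.8, 80.7]
ee_rot: [3.141, -0.0, -0.138]
wrist_force: [0.3, 0.5, -1.0]
opening: 61.5
finger_force: 0.0
```

step_arm(
  deltas=[
    [[72, 0, 0, -2, 0], [72, 0, 0, -4, 0], [72, 0, 0, -6, 0], [72, 0, 0, -8, 0], [72, 0, 0, -10, 0], [72, 0, 0, -11, 0], [72, 0, 0, -11, 0], [72, 0, 0, -11, 0], [72, 0, 0, -11, 0], [72, 0, 0, -11, 0]],
  ],
)

```text
clock: 31.5
eef_pos: [503.2, -292.4, 188.0]
ee_rot: [-3.141, 0.002, -0.138]
wrist_force: [0.0, -0.5, -0.5]
opening: 61.6
finger_force: 0.0
```

```bash
python3 - <<'E'
from h import *
s=manip.read_state();print(s['eef_pos'],s['wrist_force'])
C,im=snap('wrist','w8')
for c in blobs(masks(im)['orange'])[:2]: print(plane(C,cv2.boxPoints(cv2.minAreaRect(c)),43)[:,:2].round(1).tolist())
E
```

```text
[ 503.15608574 -292.43370176  187.99249826] [ 0.01268406 -0.51655928 -0.47246916]
[[503.8, -277.5], [499.4, -309.3], [463.7, -304.9], [468.3, -272.0]]
[[544.6, -291.6], [542.4, -307.7], [502.2, -302.5], [504.5, -285.7]]
```

View pics/w8.png

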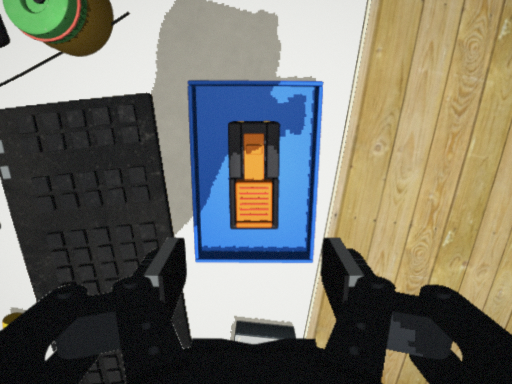

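The pack lies flat and centred in the tray at about (254,175), clear of the fingers. Handing in.

```bash
python3 -c "
from workcell import manip
print(manip.job_done())"
```

```text
the job is handed in; nothing more can be done
None
```

The pack was unclipped with the button held down, drawn out of the dock, and set flat and right way up in the tray. I handed the job in at about 31.5 s; the call returned no verdict.

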